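# Unlock the spice carousel and hold the slim jar at the front

## Robot

A 6-joint arm with a two-finger parallel gripper is mounted at the origin on a cart in front of the work surface, level with it; the furniture and walls round the work are solid. World frame = base frame: x ahead of the robot, y to its left, z up, the work surface at z = 0. Lengths are in m, angles in degrees, forces in N, time in s.
With the tool pointing down it reaches from about 0.25 to 0.725 m from the base axis. Payload 9.7 kg.
Tool frame: the origin (TCP) lies midway between the tips of the shut fingers; the grasp point (between the pads) lies 19 mm behind it; z points along the fingers, y is the line along which they close (so a half turn about z gives the same grasp; the last joint's range is limited). The gripper opens to 85 mm and grips with 20 to 120 N. Pads are 22 mm wide; open, the fingers measure 114 mm over their backs; the gripper's body (76 mm by 85 mm) begins 54 mm behind the grasp point. The pads swing forward as they close: fully open they stand 13 mm farther back than shut.
Start: joints at [-73.396, 4.979, 10.078, 95.1, 0, 90], TCP at [0.157, -0.527, 0.231] pointing down, gripper open.
Joint ranges: [-179.16, 179.16], [-48.56, 103.87], [-65.8, 70.77], [-126.05, 130.52], [-82.76, 87.17], [-180, 180]. Speed limits (degrees/s): [127.2, 127.2, 147.25, 180, 180, 180].

## Interface

Orientations are given as [roll, pitch, yaw] about the fixed x, y, z axes, in that order (R = Rz(yaw) Ry(pitch) Rx(roll)).
In Python, from workcell import * gives the robot as it stands.
- The arm moves only by the tool servo_tool, never from a script. Its argument "moves" is a list of rows, each a list of 4 numbers: the shift along the world's x, y, z in a scale on which 1.0 is 75 cm, then the turn about the world's z in normalised numbers (1 is 360 degrees). A call has 1 to 20 rows; each row is the pose to reach, as a shift and turn from the pose commanded when the call began; what a row does not reach only later rows make up. A row lasts 1/12 s, in which the tool goes at most 41.7 mm and 7.16 degrees, less where a joint would pass 70% of its speed; a pose out of reach is approached as far as the arm can. A shift or turn number past 1, either way, is cut back to 1. A call with a gripper value outside its range is refused whole. "claw" is the closure, from 0 (fully open) to 1 (shut), set as the call begins (left out, the last holds). The fingers move at their own pace and stop on an object; "force" is the grip in N (left out, the last holds). Time passes only in rows, so rows that repeat a pose let the fingers close. It gives the time, the measured TCP pose, the force, the opening and the grip force at its end, in the units of the state.
- get_obs(): the state, without advancing time (a new reading comes with each control period).
- camera(name): name is "scene" or "top"; returns the picture (420x560x3 uint8, red, green, blue); there is no depth.
- get_calibration(name): a dict with "fx", "fy", "cx", "cy" (pixels), "rvec" (rotation vector, rad) and "tvec" (3), from world to camera coordinates, as OpenCV has them. Camera axes: x right, y down, z forward; pixel columns grow to the right and rows downward; lengths in m; the calibration is good to about 2 mm. A picture is of the moment at which its call begins. get_calibration takes no time and is no camera call.
- job_done(): hands the job in; it is judged then, once.
The state is a dict: "time": time; "q": joint angles; "qd": joint speeds; "joint_efforts": joint torques, N m; "ee_pos": TCP position; "tcp_rot": TCP orientation; "wrist_force": force on the tool from outside, world axes, zero at the start; "torque": the same for the moment, N m; "opening": finger opening in m; "grasp_force": force on a finger pad.
Only numpy, scipy, OpenCV 4.12 (cv2) and the standard library are available. Lean on these libraries where they do the work, as an engineer would, in place of code of your own. Each camera call takes 0.05 s, during which the arm holds its last target. There are 200 camera calls.

## Task

The spice carousel is parked on its lock: press the lock pedal at its right-hand side all the way down to its stop, where it stays down by itself. Then turn the carousel by its upright post, leaving the jars untouched and standing, until the slim spice jar (much the narrowest thing on it) is at the front, squarely in line with the round pointer peg on the base. A spring turns the carousel back when it is let go, so finish while still holding the post, keeping the carousel still there.

Things in the scene. Friction and masses are not known exactly. Their poses are not given: they have to be found in the camera images.
- carousel: Fixed wooden foot of the spice carousel. Origin on the turning axis at worktop height; z up; its -x axis is the carousel's front (roughly towards the robot), its -y axis the side where the pedal sticks out. The round disc on it is 250 mm across, its top 38 mm and its rim 46 mm above the worktop.
- pointer (a point): Top of the pointer peg that marks the front: a fixed upright wooden peg 22 mm across, 26 mm high, just outside the disc, 147 mm from the turning axis.
- turntable: The round disc, turning about a vertical axis. Origin on that axis, 26 mm above the worktop; its axes agree with the carousel's when parked; it turns up to 2.1 rad either way. Until the pedal is down a tooth between two lugs locks it. The turn needed is 0.9 to 1.8 rad, either way depending on where the slim jar stands. A spring of 0.15 N m/rad pulls it back (about 3 N at the post at most).
- post_top (a point): Top centre of the upright round wooden post on the disc, 20 mm across, the handle of the carousel; turns with it. The point lies 100 mm from the turning axis, 202 mm above the worktop; the post runs straight down from it to the disc. Parked, it stands at the front. Jars and tin on the disc all end below 145 mm, so grip it above them. It can rotate between the fingers.
- pedal (a joint): Angle of the steel lock pedal, rad: 0 up, 0.25 fully down at its stop. Pressing takes about 5 N at the pad; past about 0.13 the over-centre mechanism takes it down and keeps it down, before that it springs up again.
- pedal_pad (a point): Middle of the top of the pedal's ribbed pad (60 mm wide, 64 mm long); moves with the pedal: 41 mm above the worktop and 192 mm from the turning axis when up, 12 mm above the worktop when fully down. The pedal hinges under the disc, 80 mm from the turning axis, 7 mm above the worktop.
- slim_jar: The slim spice jar, 42 mm across, 96 mm high; origin at the centre of its underside. It stands loose on the disc, 82 mm from the turning axis, at one of four places about 50 or 100 degrees to either side of the post.
- wide_jar_a: Wide jar on the disc, 64 mm across, 84 mm high, loose; origin at the centre of its underside.
- wide_jar_b: Wide jar on the disc, 61 mm across, 93 mm high, loose; origin at the centre of its underside.
- small_tin: Tin on the disc, 58 mm across, 72 mm high, loose; origin at the centre of its underside.
- wide_jar_c: Jar on the far side of the disc from the post, 62 mm across, 103 mm high, loose; origin at the centre of its underside.
- flat_tin: Bystander: flat tin, 86 mm across, 40 mm high, on the worktop to the right; origin under its centre.
- tall_tin: Bystander: tin, 75 mm across, 110 mm high, on the worktop to the right; origin under its centre.
- spread_jar: Bystander: jar, 67 mm across, 82 mm high, on the worktop at the near right; origin under its centre.
- jar_stray: Bystander: jar, 75 mm across, 114 mm high, on the chopping board at the right; origin under its centre.
- small_box: Bystander: upright box 35x104x117 mm at the near left; origin under its centre.
- sauce_bottle: Bystander: bottle 49x80x176 mm at the back left; origin under its centre.
Things that resemble listed ones, but are neither listed nor needed, are in the scene too. Leave any orange or purple look-alike of the wide_jar_a alone.

How it is judged (in metres and radians):
On the way, in this order (a step that is already met when the one before it is completed fails the run):
1. the pedal is pressed down to its stop (value of joint pedal above 0.23 rad), for 0.2 s.
2. the fingers turn the carousel by its post (contact force between the fingers and turntable above 0.5 N and angle between the x axis of turntable and the x axis of carousel, either way round above 0.4 rad), for 0.1 s.
At the end, for the whole second after the job is handed in: Pedal down (over 0.21 rad); slim jar at the front, within 16 mm of the line from turning axis to pointer peg; carousel turned over 0.4 rad and still (under 0.05 rad/s); fingers holding the post (over 0.4 N); all five jars and tins upright on the disc (value of joint pedal above 0.21 rad and y of slim_jar in the frame of carousel between -0.016 and 0.016 m and x of slim_jar in the frame of carousel below -0.06 m and angle between the x axis of turntable and the x axis of carousel, either way round above 0.4 rad and angular speed of turntable below 0.05 rad/s and contact force between the fingers and turntable above 0.4 N and angle between each of slim_jar, wide_jar_a, wide_jar_b, small_tin, wide_jar_c's own z axis and vertical below 0.2 rad and horizontal distance between each of slim_jar, wide_jar_a, wide_jar_b, small_tin, wide_jar_c and carousel below 0.105 m and height (world z) of each of slim_jar, wide_jar_a, wide_jar_b, small_tin, wide_jar_c above 0.028 m); the arm keeps its last pose, push and grip.
It fails at once if a jar or tin on the carousel is pushed with the robot (contact force between any of the arm, the fingers and slim_jar above 2 N or contact force between any of the arm, the fingers and wide_jar_a above 2 N or contact force between any of the arm, the fingers and wide_jar_b above 2 N or contact force between any of the arm, the fingers and small_tin above 2 N or contact force between any of the arm, the fingers and wide_jar_c above 2 N).
It fails at once if a jar or tin on the carousel tips over (angle between any of slim_jar, wide_jar_a, wide_jar_b, small_tin, wide_jar_c's own z axis and vertical above 0.4 rad).
It fails at once if a bystander on the worktop is shifted by more than 30 mm (distance of any of flat_tin, tall_tin, spread_jar, small_box, sauce_bottle, jar_stray from where it was at the start of the episode above 0.03 m).
It also fails if it takes over 51 s, if anything falls off the work surface, if the arm or the gripper's body presses on something with over 40 N, if the wrist force passes 120 N, or if a joint passes its speed limit or range.

## Working session

There is one attempt and no reset: what is moved stays moved. The work goes in short steps, Python scripts to look and compute and a tool call to move; the robot and the scene stay as the last step left them, time stands still between calls to the robot, and variables do not carry over. Pictures are saved under pics/ and viewed, at most 10 in all, crops included, and the job is handed in when it is done.

Besides the shell and the picture viewer there is one more tool, called after ">>>" as name([rows], argument=value, ...), one row to a line, values as JSON. servo_tool: Moves the arm, as the interface text tells. Its arguments: {"type":"object","properties":{"moves":{"type":"array","items":{"type":"array","items":{"type":"number"}}},"claw":{"type":"number"},"force":{"type":"number"}},"required":["moves"]}

```bash
mkdir -p pics
python3 - <<'E'
from workcell import *
import cv2
for n in("scene","top"):
    im=camera(n); cv2.imwrite(f"pics/{n}0.png",cv2.resize(im[:,:,::-1],(800,600),interpolation=cv2.INTER_CUBIC)); cv2.imwrite(f"pics/{n}0raw.png",im[:,:,::-1]); print(get_calibration(n))
print(get_obs())
E
```

```text
{'fx': 381.0376388583329, 'fy': 381.0376388583329, 'cx': 279.6352158809408, 'cy': 211.56193428575807, 'rvec': array([ 0.97834465, -2.43852751,  1.09862542]), 'tvec': array([0.3295656 , 0.34046979, 1.16103532])}
{'fx': 462.8607432397673, 'fy': 462.8607432397673, 'cx': 275.72092586959485, 'cy': 211.51680963779927, 'rvec': array([ 2.18172136, -2.16998937,  0.06427418]), 'tvec': array([-0.03160157,  0.47645926,  1.55751383])}
{'time': 0.1, 'q': array([-7.33955416e+01,  5.00764595e+00,  1.00377562e+01,  9.51006221e+01,
        1.20954123e-03,  8.99984220e+01]), 'qd': array([ 0.10874136,  0.07027078,  0.06062227, -0.01055044, -0.00299335,
       -0.0675712 ]), 'joint_efforts': array([ 7.92045539e-04, -5.21556866e+01,  4.65655768e+01,  1.59081013e-02,
        4.45883177e-05, -1.62470502e-05]), 'ee_pos': array([ 0.15711206, -0.52685111,  0.23064579]), 'tcp_rot': array([-1.79929488e+02, -1.21148226e-03,  1.66060348e+01]), 'wrist_force': array([-0.02573559,  0.58488387,  0.59877605]), 'torque': array([ 0.02947512, -0.04429392,  0.05307678]), 'grasp_force': 0.0, 'opening': 0.08502777557485135}
```

View pics/scene0.png

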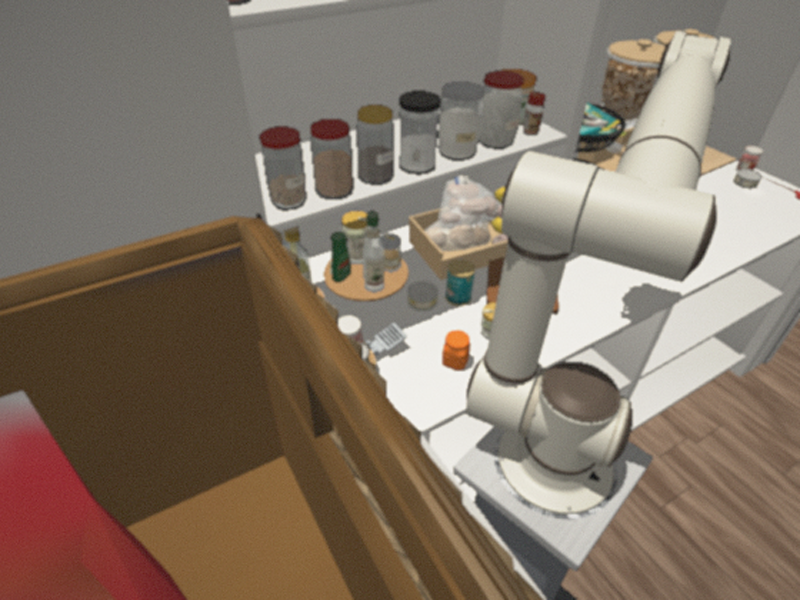

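View pics/top0.png

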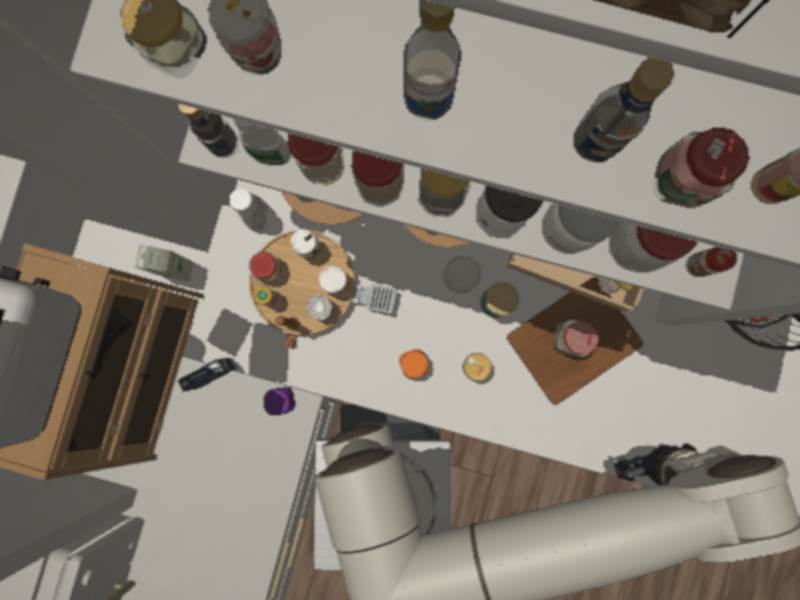

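The top view shows the carousel at about (303,283), the pedal at (378,298) and the peg at (292,340). The scene view has the carousel mostly hidden behind the cabinet, with the pedal visible at (388,338). I'll take a close crop of both.

Run:
```python
import cv2,numpy as np
t=cv2.imread("pics/top0raw.png"); s=cv2.imread("pics/scene0raw.png")
a=cv2.resize(t[150:260,165:295],None,fx=5,fy=5,interpolation=cv2.INTER_CUBIC)
cv2.imwrite("pics/ct.png",a)
b=cv2.resize(s[200:290,190:310],None,fx=6,fy=6,interpolation=cv2.INTER_CUBIC)
cv2.imwrite("pics/cs.png",b)
```

```text
(no output)
```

View pics/ct.png

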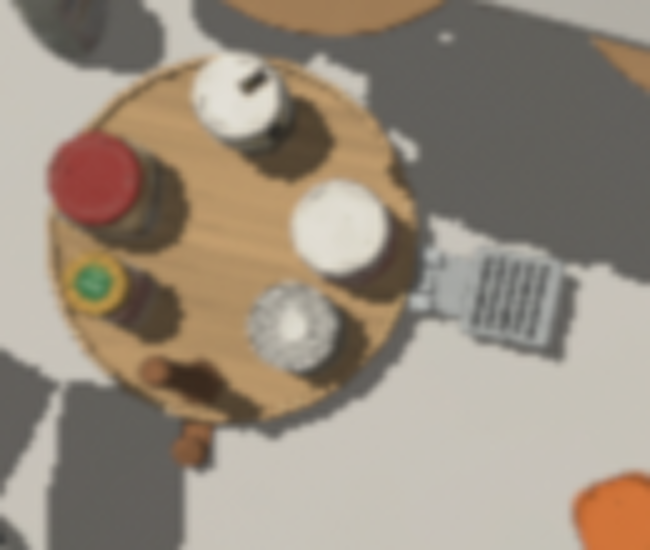

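View pics/cs.png

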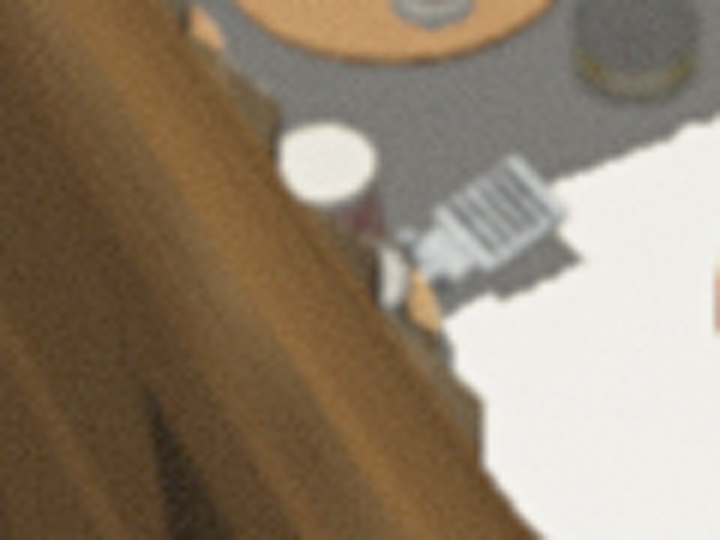

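```bash
cat > h.py <<'E'
import numpy as np,cv2
from workcell import *
from scipy.optimize import least_squares
def cam(n):
    c=get_calibration(n);K=np.array([[c['fx'],0,c['cx']],[0,c['fy'],c['cy']],[0,0,1]]);R=cv2.Rodrigues(np.array(c['rvec']))[0];return K,R,np.array(c['tvec'])
def ray(n,p):
    K,R,t=cam(n);d=R.T@np.linalg.solve(K,[p[0],p[1],1]);return -R.T@t,d
def atz(n,p,z):
    o,d=ray(n,p);return o+d*(z-o[2])/d[2]
def tri(p,s):
    o1,d1=ray('top',p);o2,d2=ray('scene',s);A=np.c_[d1,-d2];x=np.linalg.lstsq(A,o2-o1,rcond=None)[0];a=o1+d1*x[0];b=o2+d2*x[1];return (a+b)/2,np.linalg.norm(a-b)
T=lambda p:((p[0]+.5)/5-.5+165,(p[1]+.5)/5-.5+150)
S=lambda p:((p[0]+.5)/6-.5+190,(p[1]+.5)/6-.5+200)
E
python3 - <<'E'
from h import *
np.set_printoptions(precision=4,suppress=True)
print('cams',ray('top',(0,0))[0],ray('scene',(0,0))[0])
print('pad tri',tri(T((515,297)),S((505,215))), atz('top',T((515,297)),.041))
print('whitejar top',tri(T((340,227)),S((327,163))))
rim=[(52,240),(60,320),(105,380),(225,425),(330,385),(405,310),(418,230),(390,150),(340,95),(165,65),(110,95)]
P=np.array([atz('top',T(p),.046)[:2] for p in rim])
f=least_squares(lambda v:np.hypot(*(P-v[:2]).T)-.125,[.5,.1]);print('disc',f.x,f.fun)
c=f.x
for n,p,z in(('post',(157,370),.202),('peg',(187,449),.026),('pad',(515,297),.041),('slim',(96,283),.134),('red',(95,178),.141),('whiteTop',(240,95),.12),('white',(340,227),.13),('grey',(293,327),.11)):
    w=atz('top',T(p),z);d=w[:2]-c;print(n,w,np.hypot(*d),np.degrees(np.arctan2(d[1],d[0])))
E
```

```text
cams [ 0.3593 -0.0539  1.588 ] [-0.1916  0.699   1.0233]
pad tri (array([ 0.4841, -0.0015,  0.0382]), np.float64(0.0016724229027345403)) [ 0.4832 -0.0021  0.041 ]
whitejar top (array([0.5198, 0.106 , 0.1327]), np.float64(3.874618765363527e-06))
disc [0.5216 0.1898] [-0.0055  0.0009  0.001   0.0004 -0.0049  0.0028  0.0018 -0.0022 -0.0034
  0.0008  0.002 ]
post [0.4253 0.2074 0.202 ] 0.09797553546997037 169.59691407425603
peg [0.3804 0.2193 0.026 ] 0.14433966647487725 168.18874999926024
pad [ 0.4832 -0.0021  0.041 ] 0.1956772227359034 -101.32589817813349
slim [0.4834 0.26   0.134 ] 0.07998445005707273 118.5695434072496
red [0.5493 0.2605 0.141 ] 0.07598924912117987 68.60930935171822
whiteTop [0.6061 0.1728 0.12  ] 0.0861826482295967 -11.342397821642493
white [0.5201 0.1063 0.13  ] 0.08346226492751724 -91.05195953450522
grey [0.4577 0.1379 0.11  ] 0.08234395679976009 -140.93102473661122
```

Run:
```python
from h import *
np.set_printoptions(precision=3,suppress=True)
f=.7
for a,b in(((203,293),(255,222)),((110,268),(255,222)),((25,247),(255,222)),((203,293),(262,345)),((110,268),(262,345))):
    print(a,b,tri((a[0]*f,a[1]*f),(b[0]*f,b[1]*f)))
for p in((203,293),(155,460),(110,268)):
  for z in(.2,.4,.6): print(p,z,atz('top',(p[0]*f,p[1]*f),z))
```

```text
(203, 293) (255, 222) (array([0.47 , 0.295, 0.523]), np.float64(0.05391887135459594))
(110, 268) (255, 222) (array([0.459, 0.369, 0.582]), np.float64(0.07495871159328628))
(25, 247) (255, 222) (array([0.444, 0.424, 0.643]), np.float64(0.17413553615772742))
(203, 293) (262, 345) (array([0.476, 0.352, 0.276]), np.float64(0.007820493156561099))
(110, 268) (262, 345) (array([0.456, 0.435, 0.385]), np.float64(0.14174643697334952))
(203, 293) 0.2 [0.481 0.372 0.2  ]
(203, 293) 0.4 [0.463 0.311 0.4  ]
(203, 293) 0.6 [0.446 0.25  0.6  ]
(155, 460) 0.2 [0.131 0.463 0.2  ]
(155, 460) 0.4 [0.164 0.389 0.4  ]
(155, 460) 0.6 [0.197 0.314 0.6  ]
(110, 268) 0.2 [0.533 0.573 0.2  ]
(110, 268) 0.4 [0.508 0.482 0.4  ]
(110, 268) 0.6 [0.483 0.392 0.6  ]
```

Candidates for the slim jar, in crop px:
- yellow-green lid (95,283), the narrowest at about 42 mm
- red lid (95,178)
- white (240,95)
- white (340,227)
- grey (293,327)

I choose (95,283). It is 50° clockwise of the post, so the carousel turns +0.88 rad (counter-clockwise). The crop confirms the choice. The purple and orange jars are off the disc. The pedal comes first.

Units first: shifts go in shares of 75 cm and turns go in shares of 360 degrees. So 51.7 cm / 75 = 0.6893, 32.5 cm / 75 = 0.4333.

>>> servo_tool([
  [0.024,0.0387,0,0],
  [0.048,0.076,0,0],
  [0.072,0.1147,0,0],
  [0.096,0.1533,0,0],
  [0.12,0.192,0,0],
  [0.144,0.2293,0,0],
  [0.168,0.268,0,0],
  [0.192,0.3067,0,0],
  [0.216,0.3453,0,0],
  [0.24,0.3827,0,0],
  [0.264,0.4213,0,0],
  [0.288,0.46,0,0],
  [0.312,0.4973,0,0],
  [0.336,0.536,0,0],
  [0.36,0.5747,0,0],
  [0.384,0.6133,0,0],
  [0.408,0.6507,0,0],
  [0.4333,0.6893,0,0],
  [0.4333,0.6893,0,0],
  [0.4333,0.6893,0,0],
], claw=1)

```text
time: 1.77
ee_pos: [0.4825, -0.0087, 0.2305]
tcp_rot: [-180.0, 0.1, 16.8]
wrist_force: [-0.5, 0.0, -0.3]
opening: -0.0001
grasp_force: 0.0
```

Run:
```python
from workcell import *
o=get_obs();print(o['q'],o['ee_pos'],o['tcp_rot'],o['opening'])
```

```text
[-1.03070578e+00 -4.16418767e+00  7.91614324e-01  9.50494593e+01
 -3.68838911e-03  1.62192358e+02] [ 0.48245632 -0.00869829  0.23047429] [-1.79974869e+02  9.02980484e-02  1.67769588e+01] -0.00012175054826413692
```

In the tool's units: -22.1 cm / 75 = -0.2947, -21.9 cm / 75 = -0.292.

>>> servo_tool([
  [0,0,-0.04,0],
  [0,0,-0.08,0],
  [0,0,-0.12,0],
  [0,0,-0.16,0],
  [0,0,-0.2,0],
  [0,0,-0.2267,0],
  [0,0,-0.2467,0],
  [0,0,-0.2533,0],
  [0,0,-0.26,0],
  [0,0,-0.2667,0],
  [0,0,-0.2733,0],
  [0,0,-0.28,0],
  [0,0,-0.284,0],
  [0,0,-0.288,0],
  [0,0,-0.292,0],
  [0,0,-0.2947,0],
  [0,0,-0.2947,0],
])

```text
time: 3.18
ee_pos: [0.4824, -0.01, 0.0117]
tcp_rot: [180.0, -0.1, 16.6]
wrist_force: [-6.1, 0.3, 13.4]
opening: 0.0001
grasp_force: 6.2
```

In the tool's units: -0.3 cm / 75 = -0.004.

>>> servo_tool([
  [0,0,-0.004,0],
  [0,0,-0.004,0],
  [0,0,-0.004,0],
  [0,0,-0.004,0],
  [0,0,-0.004,0],
])

```text
time: 3.6
ee_pos: [0.4827, -0.0101, 0.0111]
tcp_rot: [180.0, -0.1, 16.6]
wrist_force: [-16.4, 0.1, 38.2]
opening: -0.0001
grasp_force: 18.5
```

In the tool's units: 23.5 cm / 75 = 0.3133, 22.5 cm / 75 = 0.3.

>>> servo_tool([
  [0,0,0.0067,0],
  [0,0,0.0267,0],
  [0,0,0.0667,0],
  [0,0,0.1067,0],
  [0,0,0.1467,0],
  [0,0,0.1867,0],
  [0,0,0.2267,0],
  [0,0,0.2667,0],
  [0,0,0.3,0],
  [-0.0267,0,0.3133,0],
  [-0.0667,0,0.3133,0],
  [-0.1067,0,0.3133,0],
  [-0.1467,0,0.3133,0],
  [-0.1867,0,0.3133,0],
  [-0.1867,0,0.3133,0],
])

```text
time: 4.85
ee_pos: [0.3387, -0.01, 0.2435]
tcp_rot: [180.0, -0.1, 16.6]
wrist_force: [0.1, 0.4, 0.0]
opening: -0.0002
grasp_force: 0.0
```

Run:
```python
from h import *
t=camera("top")[:,:,::-1]
cv2.imwrite("pics/ct2.png",cv2.resize(t[150:260,165:295],None,fx=5,fy=5,interpolation=cv2.INTER_CUBIC))
```

```text
(no output)
```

View pics/ct2.png

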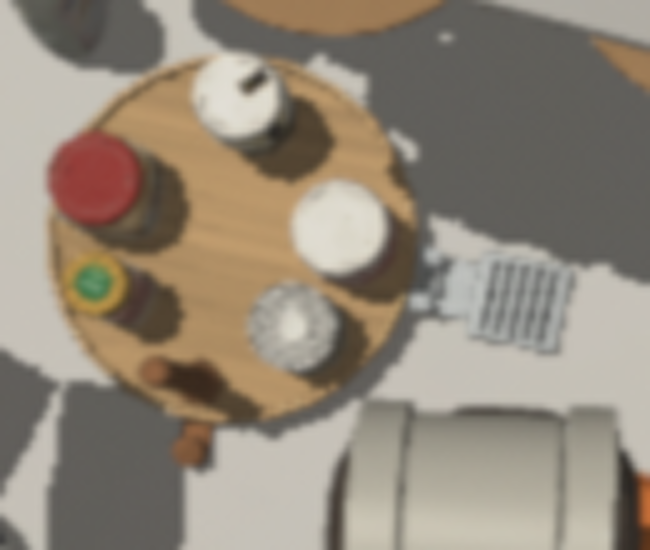

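The pedal is down: its shadow is gone and the pad has shifted outward to (522,302). The post top is unchanged at (157,370). Next I grip the post.

In the tool's units: 21.8 cm / 75 = 0.2907, 8.2 cm / 75 = 0.1093, 0.41 rad / 6.2832 = 0.0653.

>>> servo_tool([
  [0,0.0133,0,0.0159],
  [0,0.04,0,0.0318],
  [0,0.0667,0,0.0477],
  [0,0.0933,0,0.0653],
  [0.0133,0.1267,0,0.0653],
  [0.0267,0.16,0,0.0653],
  [0.0467,0.1933,0,0.0653],
  [0.0667,0.2267,0,0.0653],
  [0.0867,0.26,0,0.0653],
  [0.1093,0.2907,0,0.0653],
  [0.1093,0.2907,0,0.0653],
  [0.1093,0.2907,0,0.0653],
], claw=0)

```text
time: 5.9
ee_pos: [0.4249, 0.2091, 0.241]
tcp_rot: [-180.0, 0.1, 40.2]
wrist_force: [-0.3, -0.2, 0.2]
opening: 0.0852
grasp_force: 0.0
```

Run:
```python
from workcell import *
o=get_obs();print(o['q'],o['ee_pos'],o['tcp_rot'],o['opening'])
```

```text
[ 2.62019585e+01 -5.10690335e+00  1.08501302e+00  9.63223740e+01
 -9.79924861e-05  1.66011481e+02] [0.42485147 0.20907034 0.24098016] [-1.79968560e+02  1.26612509e-01  4.01905127e+01] 0.08524437831499797
```

Lower to z ≈ 0.163 and close.

In the tool's units: -7.8 cm / 75 = -0.104, -7 cm / 75 = -0.0933.

>>> servo_tool([
  [0,0,-0.02,0],
  [0,0,-0.04,0],
  [0,0,-0.06,0],
  [0,0,-0.08,0],
  [0,0,-0.0933,0],
  [0,0,-0.104,0],
  [0,0,-0.104,0],
  [0,0,-0.104,0],
])

```text
time: 6.57
ee_pos: [0.4241, 0.2077, 0.1646]
tcp_rot: [180.0, -0.0, 40.1]
wrist_force: [-0.5, 0.2, 0.7]
opening: 0.0856
grasp_force: 0.0
```

>>> servo_tool([
  [0,0,0,0],
  [0,0,0,0],
  [0,0,0,0],
  [0,0,0,0],
  [0,0,0,0],
  [0,0,0,0],
  [0,0,0,0],
  [0,0,0,0],
  [0,0,0,0],
  [0,0,0,0],
], claw=1, force=25)

```text
time: 7.4
ee_pos: [0.4227, 0.2083, 0.1646]
tcp_rot: [-179.9, 0.1, 40.2]
wrist_force: [-9.7, 2.6, 4.5]
opening: 0.0194
grasp_force: 26.8
```

Run:
```python
import numpy as np
a=np.radians(168.8);o=[]
for i in range(1,19):
    t=.88*i/18;o.append([round(10*(np.cos(a+t)-np.cos(a)),1),round(10*(np.sin(a+t)-np.sin(a)),1),0,round(t,2)])
print(o)
```

```text
[[np.float64(-0.1), np.float64(-0.5), 0, 0.05], [np.float64(-0.1), np.float64(-1.0), 0, 0.1], [np.float64(-0.2), np.float64(-1.5), 0, 0.15], [np.float64(-0.2), np.float64(-1.9), 0, 0.2], [np.float64(-0.2), np.float64(-2.4), 0, 0.24], [np.float64(-0.1), np.float64(-2.9), 0, 0.29], [np.float64(-0.1), np.float64(-3.4), 0, 0.34], [np.float64(0.0), np.float64(-3.9), 0, 0.39], [np.float64(0.1), np.float64(-4.4), 0, 0.44], [np.float64(0.2), np.float64(-4.8), 0, 0.49], [np.float64(0.4), np.float64(-5.3), 0, 0.54], [np.float64(0.6), np.float64(-5.8), 0, 0.59], [np.float64(0.8), np.float64(-6.2), 0, 0.64], [np.float64(1.0), np.float64(-6.6), 0, 0.68], [np.float64(1.2), np.float64(-7.1), 0, 0.73], [np.float64(1.5), np.float64(-7.5), 0, 0.78], [np.float64(1.8), np.float64(-7.9), 0, 0.83], [np.float64(2.1), np.float64(-8.3), 0, 0.88]]
```

In the tool's units: -3.9 cm / 75 = -0.052, -3.4 cm / 75 = -0.0453, 0.39 rad / 6.2832 = 0.0621.

>>> servo_tool([
  [0,-0.0013,0,0.0016],
  [0,-0.0027,0,0.0032],
  [-0.0013,-0.0067,0,0.008],
  [-0.0013,-0.0093,0,0.0111],
  [-0.0013,-0.0133,0,0.0159],
  [-0.002,-0.016,0,0.0191],
  [-0.0027,-0.02,0,0.0239],
  [-0.0027,-0.0227,0,0.0271],
  [-0.0027,-0.0253,0,0.0318],
  [-0.0027,-0.0287,0,0.035],
  [-0.0027,-0.032,0,0.0382],
  [-0.002,-0.0353,0,0.043],
  [-0.0013,-0.0387,0,0.0462],
  [-0.0013,-0.042,0,0.0509],
  [-0.0013,-0.0453,0,0.0541],
  [-0.0007,-0.0487,0,0.0589],
  [0,-0.052,0,0.0621],
])

```text
time: 8.82
ee_pos: [0.4241, 0.1688, 0.1645]
tcp_rot: [-180.0, -0.0, 62.5]
wrist_force: [-2.8, 0.7, 3.3]
opening: 0.0189
grasp_force: 26.5
```

Turning freely. I'll do the rest of the arc, relative to this pose.

In the tool's units: -4.4 cm / 75 = -0.0587, -4.2 cm / 75 = -0.056, 0.49 rad / 6.2832 = 0.078.

>>> servo_tool([
  [0.0007,-0.0033,0,0.0032],
  [0.0013,-0.0067,0,0.008],
  [0.002,-0.0093,0,0.0111],
  [0.0027,-0.012,0,0.0159],
  [0.004,-0.0153,0,0.0191],
  [0.0053,-0.0187,0,0.0239],
  [0.0067,-0.022,0,0.0271],
  [0.008,-0.0253,0,0.0318],
  [0.0093,-0.028,0,0.035],
  [0.0107,-0.0307,0,0.0398],
  [0.0133,-0.036,0,0.0462],
  [0.016,-0.0427,0,0.0541],
  [0.018,-0.0453,0,0.0573],
  [0.02,-0.048,0,0.0621],
  [0.022,-0.0507,0,0.0653],
  [0.024,-0.0533,0,0.07],
  [0.026,-0.056,0,0.0732],
  [0.028,-0.0587,0,0.078],
  [0.028,-0.0587,0,0.078],
  [0.028,-0.0587,0,0.078],
])

```text
time: 10.48
ee_pos: [0.4463, 0.1253, 0.1645]
tcp_rot: [179.9, -0.1, 90.5]
wrist_force: [4.6, 4.5, -0.0]
opening: 0.0193
grasp_force: 26.4
```

Run:
```python
from h import *
t=camera("top")[:,:,::-1]
cv2.imwrite("pics/ct3.png",cv2.resize(t[150:260,165:295],None,fx=5,fy=5,interpolation=cv2.INTER_CUBIC))
o=get_obs();d=o['ee_pos'][:2]-[.5216,.1895];print(o['q'],o['qd'],np.hypot(*d),np.degrees(np.arctan2(d[1],d[0]))%360)
```

```text
[ 1.56705410e+01 -7.83370921e+00 -9.86661843e+00  8.78213619e+01
  3.00083323e-02  1.05151237e+02] [-0.02828589 -0.15590393  0.02053733 -0.02378029 -0.06040982 -0.03981696] 0.09890175259766316 220.42946147801976
```

View pics/ct3.png

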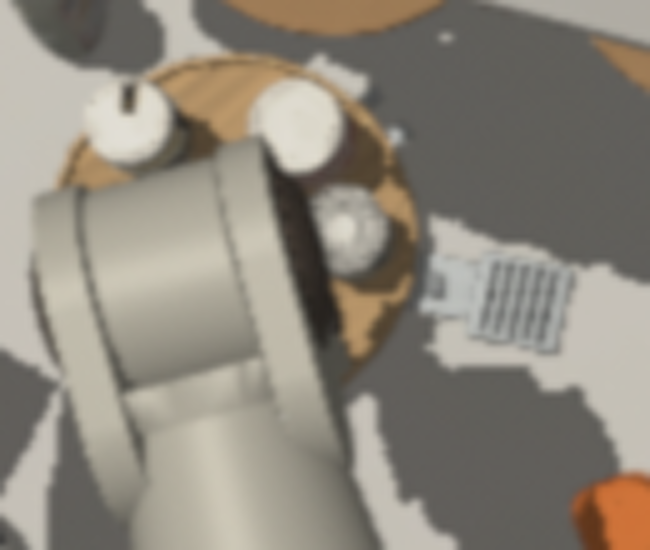

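Run:
```python
from h import *
c=np.array([.5216,.1895])
for p,q,z in(((340,227),(297,125),.131),((293,327),(347,230),.11),((240,95),(128,122),.122)):
    r=[]
    for x in(p,q):
        d=atz('top',T(x),z)[:2]-c;r+=[np.hypot(*d),np.degrees(np.arctan2(d[1],d[0]))]
    print(r,(r[3]-r[1])%360)
p=atz('top',T((187,449)),.026)[:2]
for z in(.13,.134): print((atz('top',T((96,283)),z)[:2]-c))
```

```text
[np.float64(0.08331580577519523), np.float64(-91.10627133178554), np.float64(0.08406533192376225), np.float64(-40.91063220095149)] 50.195639130834046
[np.float64(0.0821552529802383), np.float64(-141.05563738985498), np.float64(0.08553540397433049), np.float64(-90.81211106700654)] 50.24352632284844
[np.float64(0.08589636387249987), np.float64(-11.415430619915742), np.float64(0.08607220165021733), np.float64(39.43462353762737)] 50.85005415754311
[-0.03787505  0.07136654]
[-0.03821653  0.07050311]
```

The picture shows the disc turned, three jars standing at (128,122), (297,125) and (347,230), and the pedal still down at (522,302). The slim jar is hidden under the arm. The measured turn of 50.4° puts it at about 168.9°, against a front direction of 168–169°. I'll let it settle and hand in.

>>> servo_tool([
  [0,0,0,0],
  [0,0,0,0],
  [0,0,0,0],
  [0,0,0,0],
  [0,0,0,0],
  [0,0,0,0],
])

```text
time: 11.03
ee_pos: [0.4463, 0.1254, 0.1646]
tcp_rot: [179.9, -0.1, 90.5]
wrist_force: [4.7, 3.9, 0.0]
opening: 0.0194
grasp_force: 26.4
```

```bash
python3 -c "
from workcell import *
o=get_obs();print(o['ee_pos'],o['wrist_force'],o['grasp_force'],job_done())"
```

```text
the job is handed in; nothing more can be done
[0.4462956  0.12539276 0.16455357] [4.74602392 3.86439038 0.04965622] 26.398477256298065 None
```

I handed the job in at about 11 s with the pedal down, the carousel turned about 50° (0.88 rad) and the post still gripped; the slim jar, hidden under the arm at the end, is calculated to be within about 1–2 mm of the pointer line, and no verdict came back.

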